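# Put the seasoning jars back on their drip saucers

## Task

Put the four seasoning jars with red or blue lids back on their drip saucers: each stands upright inside the rim of the empty saucer that has its lid's colour and its size, large on large and small on small. Set each one down rather than dropping it, and leave the black-lidded jar and the white bowl where they are.

Things in the scene. Friction and masses are not known exactly. Their poses are not given: they have to be found in the camera images.
- jar_red_large: large upright glass seasoning jar with a flat red lid and reddish-brown contents: a plain cylinder 62 mm across (lid and glass alike) and 85 mm tall, the lid its top 20 mm, about 0.27 kg. Loose, standing on the counter. Origin at the centre of its underside, z up
- saucer_red_large: large round red drip saucer with a white disc in the middle of its floor (38 mm across in the small, 50 mm in the large), fixed to the counter: 92 mm across at the rim, upright rim 10 mm high, flat inner floor 84 mm across and 4 mm above the counter; holds the jar of the same colour and size. Empty at the start. Origin on the counter at its centre, z up
- jar_red_small: small upright glass seasoning jar with a flat red lid and reddish-brown contents: a plain cylinder 42 mm across (lid and glass alike) and 60 mm tall, the lid its top 20 mm, about 0.1 kg. Loose, standing on the counter. Origin at the centre of its underside, z up
- saucer_red_small: small round red drip saucer with a white disc in the middle of its floor (38 mm across in the small, 50 mm in the large), fixed to the counter: 72 mm across at the rim, upright rim 10 mm high, flat inner floor 64 mm across and 4 mm above the counter; holds the jar of the same colour and size. Empty at the start. Origin on the counter at its centre, z up
- jar_blue_large: large upright glass seasoning jar with a flat blue lid and white contents: a plain cylinder 62 mm across (lid and glass alike) and 85 mm tall, the lid its top 20 mm, about 0.27 kg. Loose, standing on the counter. Origin at the centre of its underside, z up
- saucer_blue_large: large round blue drip saucer with a white disc in the middle of its floor (38 mm across in the small, 50 mm in the large), fixed to the counter: 92 mm across at the rim, upright rim 10 mm high, flat inner floor 84 mm across and 4 mm above the counter; holds the jar of the same colour and size. Empty at the start. Origin on the counter at its centre, z up
- jar_blue_small: small upright glass seasoning jar with a flat blue lid and white contents: a plain cylinder 42 mm across (lid and glass alike) and 60 mm tall, the lid its top 20 mm, about 0.1 kg. Loose, standing on the counter. Origin at the centre of its underside, z up
- saucer_blue_small: small round blue drip saucer with a white disc in the middle of its floor (38 mm across in the small, 50 mm in the large), fixed to the counter: 72 mm across at the rim, upright rim 10 mm high, flat inner floor 64 mm across and 4 mm above the counter; holds the jar of the same colour and size. Empty at the start. Origin on the counter at its centre, z up
- jar_black: glass jar with a flat black lid and brown contents, 62 mm across and 85 mm tall, standing loose among the others; it is in use and stays where it is. Origin at the centre of its underside, z up
- bowl_white: small white ceramic bowl, 90 mm across the rim and 42 mm high, standing loose among the others; it stays where it is. Origin at the centre of its underside, z up
Not all that is in view belongs to the job. What is shaped like the saucer_blue_large but turquoise or yellow is not meant. What is shaped like the jar_blue_small but turquoise is not meant.

How it is judged:
By the outcome, as a careful person would: the job done as asked, in the order asked, and still so for the second after the job is handed in, with the robot touching nothing.
It also fails if it takes over 128 s, if anything falls off the work surface, if the arm or the gripper's body presses on something with over 40 N, if the wrist force passes 120 N, or if a joint passes its speed limit or range.

## Robot

A 6-joint arm with a two-finger parallel gripper is mounted at the origin on the work surface. World frame = base frame: x ahead of the robot, y to its left, z up, the work surface at z = 0. Lengths are in m, angles in rad, forces in N, time in s.
With the tool pointing down it reaches from about 0.325 to 0.85 m from the base axis. Payload 4.4 kg.
Tool frame: the origin (TCP) lies on the centre line of the jaws, within the pads' length; the fingertips stand 11 mm ahead of it and the grasp point (between the pads) lies 8 mm behind it; z points along the fingers, y is the line along which they close (so a half turn about z gives the same grasp; the last joint's range is limited). The gripper opens to 94 mm and grips with 3 to 60 N. Pads are 16 mm wide; open, the fingers measure 119 mm over their backs; the gripper's body (75 mm by 177 mm) begins 78 mm behind the grasp point.
Start: joints at [-0.15, 0.207, 1.542, -0, 1.393, -0.15], TCP at [0.575, -0, 0.216] pointing down, gripper open.
Joint ranges: [-2.73, 2.73], [-0.86, 2.22], [0.23, 2.46], [-1.11, 4.25], [0.08, 2.63], [-2.82, 2.82]. Speed limits (rad/s): [2.79, 2.79, 3.14, 3.14, 3.14, 3.14].

## Interface

Orientations are given as a rotation vector (axis times angle).
In Python, from plant import * gives the robot as it stands. The module is installed in compiled form; this text tells all that it offers.
- The arm moves only by the shell command python3 -m handwheel 'ROWS' [FORCE]. ROWS is JSON, a list that holds one entry, the list of rows, each a list of 7 numbers: the shift along the tool's x, y, z in cm, then the turn, a rotation vector about the tool's x, y, z in degrees, then the finger opening in cm, from 0 to 9.4. A call has exactly 5 rows; each row shifts and turns the commanded pose from where the row before left it, along the tool's axes as they then stand; what a row does not reach is not made up. A row lasts 1/8 s, in which the tool goes at most 62.5 mm and 10.7 degrees, less where a joint would pass 70% of its speed; a pose out of reach is approached as far as the arm can. A call with a gripper value outside its range is refused whole. The fingers move at their own pace and stop on an object; FORCE is the grip in N (left out, the last holds). Time passes only in rows, so rows that do not move let the fingers close, or fill a call up. It gives the time, the measured TCP pose, the force, the opening and the grip force at its end, in the units of the state.
- read_state(): the state, without advancing time (a new reading comes with each control period).
- read_camera(name): name is "scene" or "side" or "wrist"; returns the picture (384x512x3 uint8, red, green, blue); there is no depth.
- get_calibration(name): a dict with "fx", "fy", "cx", "cy" (pixels), "eye" and "attitude" of the camera in the world. Camera axes: x right, y down, z forward; pixel columns grow to the right and rows downward; lengths in m; the calibration is good to about 2 mm. The wrist camera is an equidistant fisheye: a pixel r from the principal point sees the ray r / f radians off the axis. A picture is of the moment at which its call begins: read the wrist's pose just before it. get_calibration takes no time and is no camera call; for the wrist camera it gives the pose at the moment of the call.
- hand_in(): hands the job in; it is judged then, once.
The state is a dict: "t": time; "joint_positions": joint angles; "qd": joint speeds; "tau": joint torques, N m; "eef_pos": TCP position; "tcp_rot": TCP orientation; "force": force on the tool from outside, world axes, zero at the start; "wrist_torque": the same for the moment, N m; "finger_gap": finger opening in m; "gripper_force": force on a finger pad.
Only numpy, scipy, OpenCV 4.12 (cv2) and the standard library are available. Lean on these libraries where they do the work, as an engineer would, in place of code of your own. Each camera call takes 0.05 s, during which the arm holds its last target. There are 200 camera calls.

## Working session

There is one attempt and no reset: what is moved stays moved. The work goes in short steps, Python scripts to look and compute and a shell command to move; the robot and the scene stay as the last step left them, time stands still between calls to the robot, and variables do not carry over. Pictures are saved under pics/ and viewed, at most 14 in all, crops included, and the job is handed in when it is done.

```bash
mkdir -p pics
python3 - <<'E'
from plant import *
import cv2
s=read_state();print(s)
for n in ["scene","side","wrist"]:
    c=get_calibration(n);print(n,c)
    cv2.imwrite(f"pics/{n}0.png",read_camera(n)[:,:,::-1])
E
```

```text
{'t': 0.0, 'joint_positions': array([-1.50492193e-01,  2.07394660e-01,  1.54288090e+00,  1.80115332e-05,
        1.39348490e+00, -1.50503063e-01]), 'qd': array([ 0.00021556,  0.00079746, -0.00095628,  0.00107097, -0.00033733,
        0.00082078]), 'tau': array([-8.39226868e-05, -3.70882022e+01, -2.81415099e+01,  6.96549774e-02,
        3.60915181e-02, -1.71865345e-04]), 'eef_pos': array([5.74256077e-01, 1.11914186e-04, 2.15339803e-01]), 'tcp_rot': array([-2.22019091e+00, -2.22020795e+00,  1.99607056e-03]), 'force': array([-0.31336741,  0.25049998, -0.07554923]), 'wrist_torque': array([ 0.00295133, -0.00531728, -0.01021378]), 'gripper_force': 0.0, 'finger_gap': 0.09406488165740229}
scene {'fx': 477.2957303390681, 'fy': 477.2957303390681, 'cx': 264.6262642359156, 'cy': 191.45308098690268, 'eye': array([1.25733585, 0.3933813 , 1.47941975]), 'attitude': array([-1.39029682, -2.42273546,  0.6691583 ])}
side {'fx': 430.8627280587411, 'fy': 430.8627280587411, 'cx': 248.29811628026863, 'cy': 192.34693297029062, 'eye': array([-0.08651841, -0.80186708,  0.6385061 ]), 'attitude': array([-2.04878073,  0.70332329, -0.38994501])}
wrist {'fx': 297.3186396354542, 'fy': 297.3186396354542, 'cx': 257.8044972144665, 'cy': 189.0112859566552, 'eye': array([0.57514148, 0.07337562, 0.38288035]), 'attitude': array([ 2.88557874e+00,  8.09725201e-04, -3.10376423e-03])}
```

View pics/scene0.png

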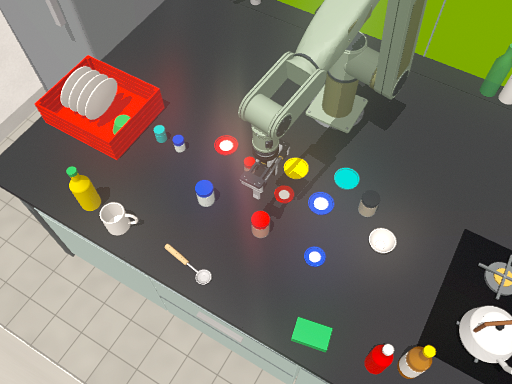

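View pics/side0.png

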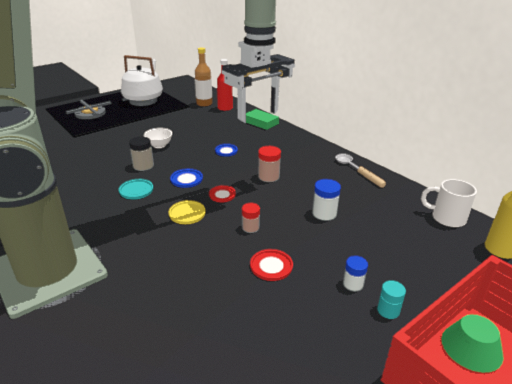

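View pics/wrist0.png

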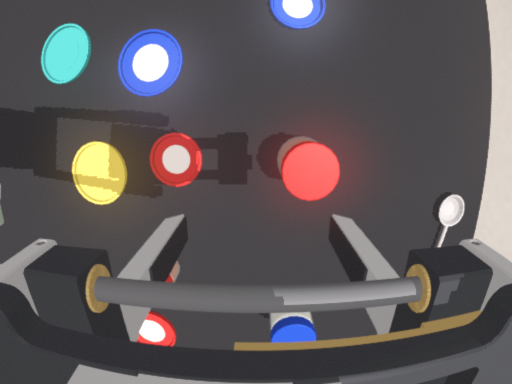

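The scene view shows:
- **Jars:** blue large (205,190), blue small (179,142), red large (261,222), red small (250,163).
- **Saucers:** red large (226,145), red small (284,194), blue large (321,203), blue small (315,257).
- **Lookalikes:** turquoise jar (160,133), turquoise saucer (346,178), yellow saucer (296,168), black jar (369,203), bowl (382,240).

Lids and saucers have centrally symmetric silhouettes, so I'll cast each centroid onto its mid-height plane from both fixed views.

```bash
cat > h.py <<'E'
from plant import *
import cv2, numpy as np
from scipy.spatial.transform import Rotation as R
def mask(rgb,col):
    h=cv2.cvtColor(rgb,cv2.COLOR_RGB2HSV); H,S,V=cv2.split(h)
    if col=='red': m=((H<5)|(H>174))&(S>190)&(V>70)
    elif col=='blue': m=(H>108)&(H<128)&(S>150)&(V>60)
    elif col=='turq': m=(H>82)&(H<100)&(S>130)&(V>60)
    else: m=(H>24)&(H<34)&(S>150)&(V>60)
    return m.astype(np.uint8)
def blobs(rgb,col,amin=40):
    cs,_=cv2.findContours(mask(rgb,col),cv2.RETR_EXTERNAL,cv2.CHAIN_APPROX_NONE)
    out=[]
    for c in cs:
        c=cv2.convexHull(c)
        if cv2.contourArea(c)>amin:
            M=cv2.moments(c); out.append((M['m10']/M['m00'],M['m01']/M['m00'],cv2.contourArea(c)))
    return out
def cast(cal,u,v,z,fish=False):
    d=np.array([(u-cal['cx'])/cal['fx'],(v-cal['cy'])/cal['fy'],1.])
    if fish:
        r=np.hypot(d[0],d[1]); d=np.array([d[0]/r*np.sin(r),d[1]/r*np.sin(r),np.cos(r)])
    d=R.from_rotvec(cal['attitude']).apply(d); e=cal['eye']
    return (e+d*(z-e[2])/d[2])[:2]
E
python3 - <<'E'
from h import *
for n in ['scene','side']:
    im=cv2.imread(f'pics/{n}0.png')[:,:,::-1].copy();c=get_calibration(n)
    for col in ['red','blue','turq','yel']:
        for u,v,a in blobs(im,col):
            print(n,col,round(u),round(v),round(a),*[f"z{z}:"+str(cast(c,u,v,z).round(3)) for z in (.005,.05,.075)])
c=get_calibration('scene')
print('black',cast(c,369,196,.083),'bowl',cast(c,382,239,.04))
E
```

```text
scene red 378 359 548 z0.005:[0.823 0.536] z0.05:[0.836 0.532] z0.075:[0.844 0.53 ]
scene red 260 219 244 z0.005:[ 0.597 -0.005] z0.05:[0.617 0.007] z0.075:[0.628 0.014]
scene red 283 194 238 z0.005:[0.465 0.014] z0.05:[0.49  0.026] z0.075:[0.503 0.032]
scene red 250 161 43 z0.005:[ 0.401 -0.162] z0.05:[ 0.427 -0.145] z0.075:[ 0.442 -0.136]
scene red 221 147 106 z0.005:[ 0.405 -0.292] z0.05:[ 0.431 -0.272] z0.075:[ 0.446 -0.26 ]
scene red 101 106 7806 z0.005:[ 0.477 -0.821] z0.05:[ 0.501 -0.783] z0.075:[ 0.514 -0.763]
scene blue 314 256 322 z0.005:[0.624 0.221] z0.05:[0.644 0.226] z0.075:[0.655 0.229]
scene blue 321 203 440 z0.005:[0.431 0.146] z0.05:[0.456 0.154] z0.075:[0.47  0.158]
scene blue 204 188 220 z0.005:[ 0.589 -0.247] z0.05:[ 0.61  -0.228] z0.075:[ 0.621 -0.217]
scene blue 178 140 78 z0.005:[ 0.459 -0.454] z0.05:[ 0.483 -0.428] z0.075:[ 0.497 -0.414]
scene turq 346 178 413 z0.005:[0.29  0.181] z0.05:[0.319 0.187] z0.075:[0.336 0.191]
scene turq 159 133 120 z0.005:[ 0.469 -0.537] z0.05:[ 0.493 -0.509] z0.075:[ 0.506 -0.493]
scene yel 429 351 116 z0.005:[0.724 0.658] z0.05:
[... 966 characters left out ...]
85 -0.426] z0.075:[ 0.461 -0.442]
side blue 327 188 384 z0.005:[ 0.712 -0.14 ] z0.05:[ 0.656 -0.187] z0.075:[ 0.624 -0.213]
side blue 186 178 485 z0.005:[0.431 0.147] z0.05:[0.394 0.079] z0.075:[0.374 0.042]
side blue 226 150 220 z0.005:[0.624 0.22 ] z0.05:[0.573 0.147] z0.075:[0.545 0.107]
side turq 391 299 812 z0.005:[ 0.507 -0.503] z0.05:[ 0.465 -0.524] z0.075:[ 0.441 -0.536]
side turq 136 189 540 z0.005:[0.29 0.18] z0.05:[0.263 0.11 ] z0.075:[0.249 0.072]
side yel 505 246 250 z0.005:[ 0.849 -0.563] z0.05:[ 0.783 -0.58 ] z0.075:[ 0.746 -0.59 ]
side yel 187 212 648 z0.005:[ 0.343 -0.001] z0.05:[ 0.313 -0.058] z0.075:[ 0.296 -0.089]
black [0.36766131 0.2894253 ] bowl [0.47093457 0.3908711 ]
```

Run:
```python
import cv2
a=cv2.imread('pics/scene0.png')[120:275,145:345]
cv2.imwrite('pics/crop.png',cv2.resize(a,None,fx=3.8,fy=3.8,interpolation=cv2.INTER_CUBIC))
```

```text
(no output)
```

View pics/crop.png

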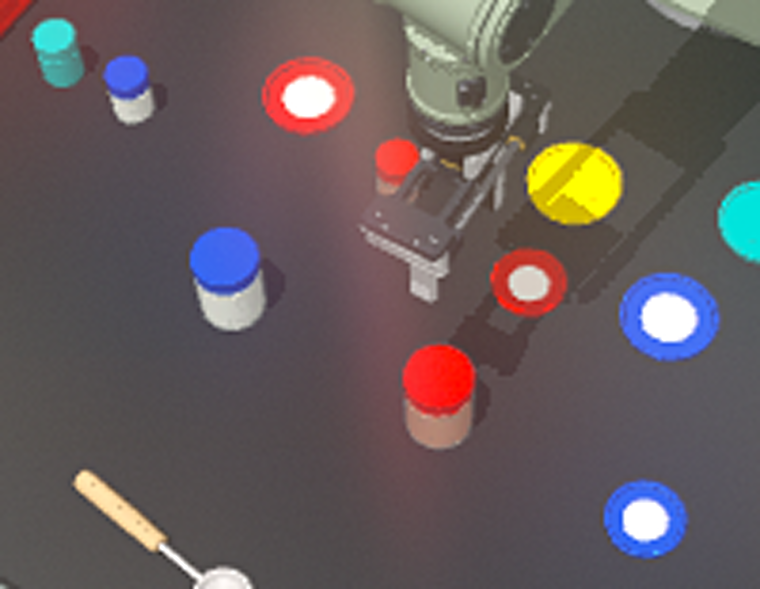

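The crop confirms the choices: red large jar (440,395), red large saucer (308,95) clearly bigger than the red small one (528,283), and blue large saucer (669,317) bigger than the small one (645,519). I'll start with the red large jar.

```bash
python3 -m handwheel '[[[0.75,2.75,0,0,0,0,9.4],[0.75,2.75,0,0,0,0,9.4],[0,0,0,0,0,0,9.4],[0,0,0,0,0,0,9.4],[0,0,0,0,0,0,9.4]]]' 25
python3 - <<'E'
from h import *
c=get_calibration('wrist');im=read_camera('wrist')
for col in('red','blue'):
    for u,v,a in blobs(im,col): print(col,round(u),round(v),round(a),[cast(c,u,v,z,True).round(3) for z in(.005,.05,.075)])
E
```

```text
t: 0.78
eef_pos: [0.6291, 0.0148, 0.2163]
tcp_rot: [-2.221, -2.221, 0.001]
force: [-0.5, 0.5, 0.5]
finger_gap: 0.094
gripper_force: 0.0
blue 251 337 742 [array([ 0.617, -0.267]), array([ 0.619, -0.225]), array([ 0.62 , -0.202])]
blue 113 77 2894 [array([0.433, 0.146]), array([0.456, 0.139]), array([0.469, 0.136])]
blue 254 17 1764 [array([0.625, 0.215]), array([0.625, 0.2  ]), array([0.626, 0.191])]
```

```bash
python3 -m handwheel '[[[0,0,5,0,0,0,9.4],[0,0,5,0,0,0,9.4],[0,0,4,0,0,0,9.4],[0,0,2,0,0,0,9.4],[0,0,1,0,0,0,9.4]]]' 25
python3 -m handwheel '[[[0,0,0,0,0,0,5.5],[0,0,0,0,0,0,5.5],[0,0,0,0,0,0,5.5],[0,0,0,0,0,0,5.5],[0,0,0,0,0,0,5.5]]]' 25
```

```text
t: 1.45
eef_pos: [0.6298, 0.0149, 0.046]
tcp_rot: [-2.221, -2.221, 0.001]
force: [0.4, 0.2, -0.7]
finger_gap: 0.0944
gripper_force: 0.0
t: 2.08
eef_pos: [0.6304, 0.015, 0.0476]
tcp_rot: [2.221, 2.221, 0.001]
force: [-2.7, 0.0, 5.8]
finger_gap: 0.0621
gripper_force: 25.0
```

```bash
python3 -m handwheel '[[[0,0,-1,0,0,0,5.5],[0,0,-3,0,0,0,5.5],[0,0,-5,0,0,0,5.5],[0,0,-4,0,0,0,5.5],[-1.5,-1.2,-1,0,0,0,5.5]]]' 25
python3 -m handwheel '[[[-3.5,-2.9,0,0,0,0,5.5],[-4,-3.3,0,0,0,0,5.5],[-4,-3.3,0,0,0,0,5.5],[-4,-3.3,0,0,0,0,5.5],[-4,-3.3,0,0,0,0,5.5]]]'
python3 -m handwheel '[[[-4,-3.3,0,0,0,0,5.5],[-3,-2.5,0,0,0,0,5.5],[-1.8,-1.5,0,0,0,0,5.5],[0,0,0,0,0,0,5.5],[0,0,0,0,0,0,5.5]]]'
python3 - <<'E'
from h import *
for n in('scene','side'):
    c=get_calibration(n);im=read_camera(n);cv2.imwrite(f'pics/{n}1.png',im[:,:,::-1])
    for col in('red','blue'):
        for u,v,a in blobs(im,col): print(n,col,round(u),round(v),round(a),[cast(c,u,v,z).round(3) for z in(.005,.05,.075)])
E
```

```text
t: 2.7
eef_pos: [0.6201, -0.0, 0.1899]
tcp_rot: [2.215, 2.22, 0.007]
force: [-0.0, 0.5, -2.4]
finger_gap: 0.0618
gripper_force: 25.0
t: 3.32
eef_pos: [0.4534, -0.1958, 0.1841]
tcp_rot: [-2.219, -2.218, 0.002]
force: [0.3, -0.3, -2.9]
finger_gap: 0.0616
gripper_force: 25.0
t: 3.95
eef_pos: [0.3831, -0.2821, 0.1852]
tcp_rot: [-2.22, -2.219, -0.001]
force: [0.1, 0.7, -2.4]
finger_gap: 0.0617
gripper_force: 25.0
scene red 378 359 548 [array([0.823, 0.536]), array([0.836, 0.532]), array([0.844, 0.53 ])]
scene red 284 194 241 [array([0.464, 0.015]), array([0.489, 0.027]), array([0.502, 0.033])]
scene red 250 161 60 [array([ 0.404, -0.165]), array([ 0.43 , -0.147]), array([ 0.445, -0.138])]
scene red 222 146 160 [array([ 0.399, -0.29 ]), array([ 0.425, -0.269]), array([ 0.44 , -0.257])]
scene red 101 106 7796 [array([ 0.477, -0.821]), array([ 0.501, -0.784]), array([ 0.515, -0.763])]
scene blue 314 256 322 [array([0.624, 0.221]), array([0.644, 0.226]), array([0.655, 0.229])]
scene blue 321 203 412 [array([0.431, 0.148]), array([0.457, 0.155]), array([0.471, 0.159])]
scene blue 204 188 225 [
[... 622 characters left out ...]
35, -0.143]), array([ 0.413, -0.171])]
side red 222 193 318 [array([0.464, 0.015]), array([ 0.425, -0.043]), array([ 0.403, -0.075])]
side red 276 183 490 [array([ 0.618, -0.033]), array([ 0.568, -0.087]), array([ 0.54 , -0.118])]
side red 224 90 510 [array([0.949, 0.687]), array([0.875, 0.581]), array([0.834, 0.523])]
side blue 356 265 344 [array([ 0.529, -0.397]), array([ 0.485, -0.426]), array([ 0.461, -0.442])]
side blue 327 188 383 [array([ 0.712, -0.14 ]), array([ 0.655, -0.187]), array([ 0.624, -0.213])]
side blue 186 178 486 [array([0.431, 0.147]), array([0.394, 0.079]), array([0.374, 0.042])]
side blue 221 150 114 [array([0.611, 0.227]), array([0.561, 0.154]), array([0.534, 0.114])]
```

```bash
python3 -m handwheel '[[[-0.1,0.2,3,0,0,0,5.5],[0,0,5,0,0,0,5.5],[0,0,3.5,0,0,0,5.5],[0,0,1.2,0,0,0,5.5],[0,0,0.5,0,0,0,5.5]]]'
python3 -m handwheel '[[[0,0,0.1,0,0,0,5.5],[0,0,0.1,0,0,0,5.5],[0,0,0.1,0,0,0,5.5],[0,0,0,0,0,0,5.5],[0,0,0,0,0,0,5.5]]]'
```

```text
t: 4.68
eef_pos: [0.3865, -0.2838, 0.0544]
tcp_rot: [2.22, 2.223, 0.0]
force: [0.0, -0.0, -2.7]
finger_gap: 0.0617
gripper_force: 25.0
t: 5.3
eef_pos: [0.3861, -0.2841, 0.0517]
tcp_rot: [2.221, 2.221, 0.0]
force: [-0.5, 0.3, -1.8]
finger_gap: 0.0619
gripper_force: 25.0
```

```bash
python3 -m handwheel '[[[0,0,0.05,0,0,0,5.5],[0,0,0.05,0,0,0,5.5],[0,0,0,0,0,0,5.5],[0,0,0,0,0,0,5.5],[0,0,0,0,0,0,5.5]]]'
python3 -m handwheel '[[[0,0,0.05,0,0,0,5.5],[0,0,0.05,0,0,0,5.5],[0,0,0,0,0,0,5.5],[0,0,0,0,0,0,5.5],[0,0,0,0,0,0,5.5]]]'
```

```text
t: 5.92
eef_pos: [0.3861, -0.2842, 0.0516]
tcp_rot: [-2.221, -2.221, 0.0]
force: [-3.4, 2.6, 7.3]
finger_gap: 0.0617
gripper_force: 25.0
t: 6.55
eef_pos: [0.3861, -0.2842, 0.0516]
tcp_rot: [-2.221, -2.221, 0.001]
force: [-4.8, 4.8, 14.0]
finger_gap: 0.0618
gripper_force: 25.0
```

```bash
python3 -m handwheel '[[[0,0,-0.1,0,0,0,5.5],[0,0,0,0,0,0,7],[0,0,0,0,0,0,9],[0,0,0,0,0,0,9.4],[0,0,0,0,0,0,9.4]]]'
python3 -m handwheel '[[[0,0,-2,0,0,0,9.4],[0,0,-5,0,0,0,9.4],[0,0,-5,0,0,0,9.4],[0,0,-4,0,0,0,9.4],[0,0,0,0,0,0,9.4]]]'
python3 -m handwheel '[[[4,1.5,0,0,0,0,9.4],[5,1.7,0,0,0,0,9.4],[4,1.4,0,0,0,0,9.4],[1,0.3,0,0,0,0,9.4],[0,0,0,0,0,0,9.4]]]'
python3 - <<'E'
from h import *
for n in('scene','side','wrist'):
    c=get_calibration(n);im=read_camera(n);cv2.imwrite(f'pics/{n}2.png',im[:,:,::-1])
    for col in('red',):
        for u,v,a in blobs(im,col): print(n,col,round(u),round(v),round(a),[cast(c,u,v,z,n=='wrist').round(3) for z in(.005,.05,.079)])
a=[cv2.imread(f'pics/{n}2.png') for n in('side','wrist')]
cv2.imwrite('pics/m2.png',cv2.resize(np.hstack(a),(800,300)))
E
```

```text
t: 7.18
eef_pos: [0.386, -0.284, 0.0503]
tcp_rot: [-2.221, -2.221, 0.0]
force: [-0.2, -1.1, -0.2]
finger_gap: 0.0931
gripper_force: 0.0
t: 7.8
eef_pos: [0.388, -0.2861, 0.2144]
tcp_rot: [2.215, 2.215, -0.0]
force: [-0.2, 0.4, -0.5]
finger_gap: 0.0938
gripper_force: 0.0
t: 8.43
eef_pos: [0.4345, -0.1438, 0.2094]
tcp_rot: [-2.219, -2.222, 0.002]
force: [-1.1, -0.1, 0.4]
finger_gap: 0.0939
gripper_force: 0.0
scene red 378 359 548 [array([0.823, 0.536]), array([0.836, 0.532]), array([0.845, 0.529])]
scene red 284 194 242 [array([0.465, 0.015]), array([0.489, 0.027]), array([0.504, 0.034])]
scene red 249 161 62 [array([ 0.405, -0.165]), array([ 0.431, -0.148]), array([ 0.448, -0.137])]
scene red 224 148 200 [array([ 0.4 , -0.28]), array([ 0.426, -0.259]), array([ 0.443, -0.246])]
scene red 222 132 122 [array([ 0.343, -0.328]), array([ 0.371, -0.306]), array([ 0.389, -0.292])]
scene red 101 106 7800 [array([ 0.477, -0.821]), array([ 0.501, -0.784]), array([ 0.517, -0.76 ])]
side red 462 361 422 [array([ 0.484, -0.664]), array([ 0.444, -0.674]), array([ 0.417, -0.68 ])]
side red 410 367 1746 [array([ 0.404, -0.616]), array([ 0.37 , -0.629]), array([ 0.347, -0.638])]
side red 468 310 5694 [array([ 0.599, -0.611]), array([ 0.55 , -0.624]), array([ 0.519, -0.633])]
side red 271 266 897 [array([ 0.382, -0.286]), array([ 0.348, -0.322]), array([ 0.327, -0.346])]
side red 273 238 572 [array([ 0.449, -0.216]), array([ 0.411, -0.257]), array([ 0.386, -0.284])]
side red 250 210 198 [array([ 0.477, -0.094]), array([ 0.437, -0.145]), array([ 0.411, -0.177])]
side red 222 193 318 [array([0.464, 0.015]), array([ 0.425, -0.043]), array([ 0.4 , -0.08])]
side red 222 82 201 [array([1.003, 0.78 ]), array([0.926, 0.668]), array([0.876, 0.595])]
```

View pics/m2.png

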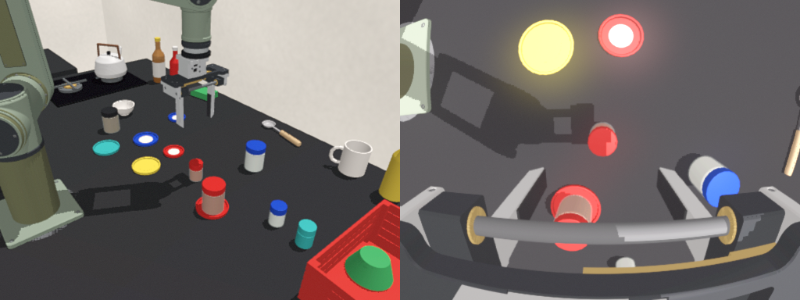

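The side view shows the red large jar standing in its saucer (213,200). In the wrist view the red small jar's lid is at about (259,179) in full-size pixels.

Run:
```python
from h import *
c=get_calibration('wrist');im=cv2.imread('pics/wrist2.png')
h=cv2.cvtColor(im,cv2.COLOR_BGR2HSV)
m=(((h[...,0]<8)|(h[...,0]>172))&(h[...,1]>130)).astype(np.uint8)
n,l,st,ce=cv2.connectedComponentsWithStats(m)
for i in range(1,n):
    if st[i,4]>200: print(st[i],ce[i],[cast(c,*ce[i],z,True).round(4) for z in(.004,.05,.06)])
```

```text
[254  18  55  55 364] [279.86813187  39.41758242] [array([0.4626, 0.0226]), array([0.4592, 0.011 ]), array([0.4585, 0.0085])]
[ 240  161   39   39 1109] [258.22633003 180.78629396] [array([ 0.4354, -0.1587]), array([ 0.4354, -0.148 ]), array([ 0.4354, -0.1457])]
[ 193  236   64   49 1209] [225.78908189 254.44830438] [array([ 0.3897, -0.2649]), array([ 0.3953, -0.2412]), array([ 0.3965, -0.236 ])]
[198 273  42  12 371] [217.94609164 279.34501348] [array([ 0.3761, -0.307 ]), array([ 0.3834, -0.278 ]), array([ 0.385 , -0.2717])]
[199 311  40  10 275] [218.54909091 315.40727273] [array([ 0.3726, -0.3762]), array([ 0.3803, -0.3387]), array([ 0.382 , -0.3306])]
```

```bash
python3 -m handwheel '[[[-0.1,0.1,5,0,0,0,9.4],[0,0,5,0,0,0,9.4],[0,0,4.5,0,0,0,9.4],[0,0,2.5,0,0,0,9.4],[0,0,1,0,0,0,9.4]]]' 15
python3 -m handwheel '[[[0,0,0,0,0,0,6],[0,0,0,0,0,0,3.5],[0,0,0,0,0,0,3.5],[0,0,0,0,0,0,3.5],[0,0,0,0,0,0,3.5]]]' 15
python3 -m handwheel '[[[0,0,-1,0,0,0,3.5],[0,0,-3,0,0,0,3.5],[0,0,-5,0,0,0,3.5],[0,0,-3,0,0,0,3.5],[0,0,0,0,0,0,3.5]]]' 15
```

```text
t: 9.2
eef_pos: [0.4345, -0.1455, 0.0288]
tcp_rot: [-2.221, -2.217, 0.002]
force: [-0.1, -0.9, 0.4]
finger_gap: 0.0942
gripper_force: 0.0
t: 9.82
eef_pos: [0.4363, -0.1451, 0.0308]
tcp_rot: [2.221, 2.221, 0.0]
force: [-0.3, -0.5, -0.2]
finger_gap: 0.0476
gripper_force: 0.0
t: 10.45
eef_pos: [0.4381, -0.1461, 0.1535]
tcp_rot: [2.216, 2.217, 0.003]
force: [-0.1, -0.6, -1.0]
finger_gap: 0.0418
gripper_force: 15.0
```

The fingers only closed during the lift, so the grip height is uncertain. I'll carry the jar over to its saucer and measure there.

```bash
python3 -m handwheel '[[[3,0.5,0,0,0,0,3.5],[5,0.9,0,0,0,0,3.5],[5,0.9,0,0,0,0,3.5],[2.5,0.4,0,0,0,0,3.5],[0.5,0.1,0,0,0,0,3.5]]]' 15
python3 -m handwheel '[[[0,0,0,0,0,0,3.5],[0,0,0,0,0,0,3.5],[0,0,0,0,0,0,3.5],[0,0,0,0,0,0,3.5],[0,0,0,0,0,0,3.5]]]' 15
python3 - <<'E'
from h import *
s=read_state();p=s['eef_pos'];print(p)
c=get_calibration('side');im=read_camera('side')
r=R.from_rotvec(c['attitude']).inv()
for z in(.06,.1,.12,.14,.18):
    q=r.apply([p[0],p[1],z]-c['eye']);print(z,q[0]/q[2]*c['fx']+c['cx'],q[1]/q[2]*c['fy']+c['cy'])
cv2.imwrite('pics/side3.png',cv2.resize(im[90:220,150:310,::-1],None,fx=4,fy=4))
E
```

```text
t: 11.08
eef_pos: [0.4626, 0.0164, 0.1486]
tcp_rot: [-2.216, -2.223, 0.004]
force: [0.2, -0.6, -1.8]
finger_gap: 0.0416
gripper_force: 15.0
t: 11.7
eef_pos: [0.464, 0.0147, 0.1505]
tcp_rot: [2.222, 2.221, 0.0]
force: [0.4, 0.0, -1.0]
finger_gap: 0.0418
gripper_force: 15.0
[0.46404469 0.01465435 0.15053634]
0.06 221.28827066149114 176.08853169877256
0.1 220.8273715213386 162.7885607010872
0.12 220.5901830998853 155.94411502633218
0.14 220.34832522326758 148.96492486443964
0.18 219.85003847142858 134.58607541421915
```

View pics/side3.png

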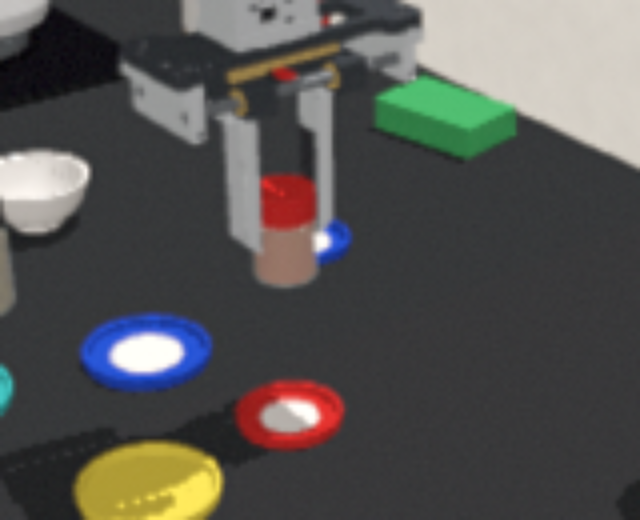

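The jar is held upright with its underside at about row 158 (z≈0.115), so roughly 35 mm below the TCP. I'll lower it and feel for contact.

```bash
python3 -m handwheel '[[[0,0.05,3,0,0,0,3.5],[0,0,4,0,0,0,3.5],[0,0,2.5,0,0,0,3.5],[0,0,1,0,0,0,3.5],[0,0,0.3,0,0,0,3.5]]]' 15
python3 -m handwheel '[[[0,0,0.15,0,0,0,3.5],[0,0,0.15,0,0,0,3.5],[0,0,0,0,0,0,3.5],[0,0,0,0,0,0,3.5],[0,0,0,0,0,0,3.5]]]'
python3 -m handwheel '[[[0,0,0.1,0,0,0,3.5],[0,0,0.1,0,0,0,3.5],[0,0,0,0,0,0,3.5],[0,0,0,0,0,0,3.5],[0,0,0,0,0,0,3.5]]]'
```

```text
t: 12.38
eef_pos: [0.4646, 0.015, 0.0424]
tcp_rot: [-2.221, -2.221, 0.0]
force: [0.1, -0.3, -1.0]
finger_gap: 0.0421
gripper_force: 15.0
t: 13.0
eef_pos: [0.4646, 0.015, 0.0396]
tcp_rot: [2.221, 2.221, 0.0]
force: [-0.4, -0.6, -0.5]
finger_gap: 0.0417
gripper_force: 15.0
t: 13.62
eef_pos: [0.4647, 0.0149, 0.0387]
tcp_rot: [-2.221, -2.221, 0.0]
force: [-3.3, 0.5, 8.9]
finger_gap: 0.0416
gripper_force: 15.0
```

```bash
python3 -m handwheel '[[[0,0,-0.1,0,0,0,3.5],[0,0,0,0,0,0,5],[0,0,0,0,0,0,7],[0,0,0,0,0,0,8],[0,0,0,0,0,0,9.4]]]'
python3 -m handwheel '[[[0,0,-2,0,0,0,9.4],[0,0,-5,0,0,0,9.4],[0,0,-5,0,0,0,9.4],[0,0,-5,0,0,0,9.4],[0,0,0,0,0,0,9.4]]]'
python3 -m handwheel '[[[-4,2.7,0,0,0,0,9.4],[-5,3.4,0,0,0,0,9.4],[-5,3.4,0,0,0,0,9.4],[-5,3.4,0,0,0,0,9.4],[-4,2.8,0,0,0,0,9.4]]]'
python3 -m handwheel '[[[0,0,0,0,0,0,9.4],[0,0,0,0,0,0,9.4],[0,0,0,0,0,0,9.4],[0,0,0,0,0,0,9.4],[0,0,0,0,0,0,9.4]]]'
python3 - <<'E'
from h import *
for n in('scene','side','wrist'):
    c=get_calibration(n);im=read_camera(n);cv2.imwrite(f'pics/{n}4.png',im[:,:,::-1])
    for col in('red','blue'):
        for u,v,a in blobs(im,col): 
            if a<1500 or n=='wrist': print(n,col,round(u),round(v),round(a),[cast(c,u,v,z,n=='wrist').round(3) for z in(.005,.05,.054,.075,.079)])
E
```

```text
t: 14.25
eef_pos: [0.4644, 0.015, 0.0383]
tcp_rot: [-2.221, -2.221, 0.0]
force: [0.5, 0.2, -0.1]
finger_gap: 0.0763
gripper_force: 0.0
t: 14.88
eef_pos: [0.468, 0.0145, 0.2134]
tcp_rot: [2.215, 2.215, 0.01]
force: [-0.2, -0.3, -0.1]
finger_gap: 0.0941
gripper_force: 0.0
t: 15.5
eef_pos: [0.6216, -0.2168, 0.2061]
tcp_rot: [-2.221, -2.218, 0.001]
force: [0.3, 0.3, -0.1]
finger_gap: 0.0943
gripper_force: 0.0
t: 16.12
eef_pos: [0.6214, -0.2143, 0.2089]
tcp_rot: [2.22, 2.222, 0.0]
force: [0.3, 0.2, 0.7]
finger_gap: 0.094
gripper_force: 0.0
scene red 378 359 548 [array([0.823, 0.536]), array([0.836, 0.532]), array([0.838, 0.532]), array([0.844, 0.53 ]), array([0.845, 0.529])]
scene red 284 194 242 [array([0.466, 0.015]), array([0.49 , 0.027]), array([0.492, 0.028]), array([0.503, 0.033]), array([0.505, 0.034])]
scene red 226 147 220 [array([ 0.396, -0.276]), array([ 0.422, -0.255]), array([ 0.424, -0.253]), array([ 0.437, -0.244]), array([ 0.439, -0.242])]
scene red 225 131 108 [array([ 0.331, -0.32 ]), array([ 0.359, -0.298]), array([ 0.362, -0.296]), array([ 0.375, -0.286]), array([ 0.37
[... 1907 characters left out ...]
ay([0.624, 0.22 ]), array([0.574, 0.148]), array([0.569, 0.141]), array([0.546, 0.107]), array([0.541, 0.101])]
wrist red 82 224 43 [array([ 0.354, -0.295]), array([ 0.386, -0.276]), array([ 0.389, -0.275]), array([ 0.404, -0.266]), array([ 0.407, -0.264])]
wrist red 128 5 112 [array([0.448, 0.016]), array([ 0.469, -0.003]), array([ 0.471, -0.004]), array([ 0.481, -0.013]), array([ 0.482, -0.015])]
wrist blue 163 323 615 [array([ 0.465, -0.468]), array([ 0.484, -0.428]), array([ 0.486, -0.425]), array([ 0.495, -0.406]), array([ 0.497, -0.403])]
wrist blue 258 185 2791 [array([ 0.623, -0.233]), array([ 0.622, -0.222]), array([ 0.622, -0.221]), array([ 0.622, -0.216]), array([ 0.622, -0.215])]
```

```bash
python3 -m handwheel '[[[-0.1,0,4.5,0,0,0,9.4],[0,0,5,0,0,0,9.4],[0,0,4,0,0,0,9.4],[0,0,2,0,0,0,9.4],[0,0,0.8,0,0,0,9.4]]]' 25
python3 -m handwheel '[[[0,0,0,0,0,0,5.5],[0,0,0,0,0,0,5.5],[0,0,0,0,0,0,5.5],[0,0,0,0,0,0,5.5],[0,0,0,0,0,0,5.5]]]' 25
python3 -m handwheel '[[[0,0,0,0,0,0,5.5],[0,0,0,0,0,0,5.5],[0,0,0,0,0,0,5.5],[0,0,0,0,0,0,5.5],[0,0,0,0,0,0,5.5]]]' 25
```

```text
t: 16.9
eef_pos: [0.6212, -0.2159, 0.0446]
tcp_rot: [-2.221, -2.221, 0.001]
force: [0.3, 0.5, 0.3]
finger_gap: 0.0938
gripper_force: 0.0
t: 17.52
eef_pos: [0.6222, -0.2164, 0.0467]
tcp_rot: [2.22, 2.22, 0.001]
force: [-1.2, 0.3, 4.2]
finger_gap: 0.0619
gripper_force: 25.0
t: 18.15
eef_pos: [0.6222, -0.2164, 0.0467]
tcp_rot: [2.22, 2.22, 0.001]
force: [-1.0, 0.5, 6.5]
finger_gap: 0.0618
gripper_force: 25.0
```

```bash
python3 -m handwheel '[[[0,0,-1,0,0,0,5.5],[0,0,-3,0,0,0,5.5],[0,0,-5,0,0,0,5.5],[0,0,-5,0,0,0,5.5],[1.5,-0.8,0,0,0,0,5.5]]]' 25
python3 -m handwheel '[[[4.2,-2.2,0,0,0,0,5.5],[4.2,-2.2,0,0,0,0,5.5],[4.2,-2.2,0,0,0,0,5.5],[4.2,-2.2,0,0,0,0,5.5],[4.2,-2.2,0,0,0,0,5.5]]]'
python3 -m handwheel '[[[4.2,-2.2,0,0,0,0,5.5],[4.2,-2.2,0,0,0,0,5.5],[4.2,-2.2,0,0,0,0,5.5],[1.2,-0.7,0,0,0,0,5.5],[0,0,0,0,0,0,5.5]]]'
python3 -m handwheel '[[[0,0,0,0,0,0,5.5],[0,0,0,0,0,0,5.5],[0,0,0,0,0,0,5.5],[0,0,0,0,0,0,5.5],[0,0,0,0,0,0,5.5]]]'
```

```text
t: 18.77
eef_pos: [0.6167, -0.203, 0.191]
tcp_rot: [2.215, 2.213, 0.006]
force: [-0.6, 0.5, -2.0]
finger_gap: 0.0618
gripper_force: 25.0
t: 19.4
eef_pos: [0.5, 0.0112, 0.1825]
tcp_rot: [-2.218, -2.218, 0.004]
force: [0.3, 0.6, -2.4]
finger_gap: 0.062
gripper_force: 25.0
t: 20.02
eef_pos: [0.4287, 0.1473, 0.1839]
tcp_rot: [-2.218, -2.223, 0.004]
force: [0.4, 0.2, -3.3]
finger_gap: 0.0617
gripper_force: 25.0
t: 20.65
eef_pos: [0.4306, 0.1468, 0.1855]
tcp_rot: [2.222, 2.221, 0.0]
force: [-0.1, 0.1, -2.3]
finger_gap: 0.0617
gripper_force: 25.0
```

Contact should come at a TCP height of about 0.0507.

```bash
python3 -m handwheel '[[[0,0,3,0,0,0,5.5],[0,0,5,0,0,0,5.5],[0,0,3.3,0,0,0,5.5],[0,0,1.3,0,0,0,5.5],[0,0,0.5,0,0,0,5.5]]]'
python3 -m handwheel '[[[0,0,0.1,0,0,0,5.5],[0,0,0.1,0,0,0,5.5],[0,0,0.05,0,0,0,5.5],[0,0,0,0,0,0,5.5],[0,0,0,0,0,0,5.5]]]'
python3 -m handwheel '[[[0,0,0.1,0,0,0,5.5],[0,0,0.05,0,0,0,5.5],[0,0,0,0,0,0,5.5],[0,0,0,0,0,0,5.5],[0,0,0,0,0,0,5.5]]]'
```

```text
t: 21.28
eef_pos: [0.4308, 0.147, 0.0544]
tcp_rot: [-2.221, -2.221, -0.0]
force: [0.2, -0.1, -2.2]
finger_gap: 0.0619
gripper_force: 25.0
t: 21.9
eef_pos: [0.4306, 0.147, 0.0521]
tcp_rot: [2.221, 2.221, 0.0]
force: [1.0, -0.8, -1.7]
finger_gap: 0.0616
gripper_force: 25.0
t: 22.52
eef_pos: [0.4305, 0.147, 0.0507]
tcp_rot: [-2.221, -2.221, 0.0]
force: [-1.5, 0.1, 3.5]
finger_gap: 0.0617
gripper_force: 25.0
```

```bash
python3 -m handwheel '[[[0,0,-0.05,0,0,0,5.5],[0,0,0,0,0,0,7],[0,0,0,0,0,0,8],[0,0,0,0,0,0,9.4],[0,0,0,0,0,0,9.4]]]'
python3 -m handwheel '[[[0,0,-2,0,0,0,9.4],[0,0,-5,0,0,0,9.4],[0,0,-5,0,0,0,9.4],[0,0,-4,0,0,0,9.4],[-2,0.2,0,0,0,0,9.4]]]'
python3 -m handwheel '[[[-5,0.5,0,0,0,0,9.4],[-5,0.5,0,0,0,0,9.4],[-5,0.5,0,0,0,0,9.4],[-5,0.5,0,0,0,0,9.4],[-5,0.5,0,0,0,0,9.4]]]'
python3 -m handwheel '[[[-5,0.5,0,0,0,0,9.4],[-5,0.5,0,0,0,0,9.4],[-5,0.5,0,0,0,0,9.4],[-5,0.5,0,0,0,0,9.4],[-5,0.5,0,0,0,0,9.4]]]'
python3 -m handwheel '[[[-4,0.2,0,0,0,0,9.4],[-1.5,0,0,0,0,0,9.4],[0,0,0,0,0,0,9.4],[0,0,0,0,0,0,9.4],[0,0,0,0,0,0,9.4]]]'
python3 - <<'E'
from h import *
for n in('scene','side','wrist'):
    c=get_calibration(n);im=read_camera(n);cv2.imwrite(f'pics/{n}5.png',im[:,:,::-1])
    for col in('blue','turq'):
        for u,v,a in blobs(im,col): 
            if a<1500 or n=='wrist': print(n,col,round(u),round(v),round(a),[cast(c,u,v,z,n=='wrist').round(3) for z in(.005,.05,.079)])
E
```

```text
t: 23.15
eef_pos: [0.4306, 0.147, 0.051]
tcp_rot: [2.221, 2.221, 0.0]
force: [-0.4, -0.1, -0.6]
finger_gap: 0.0934
gripper_force: 0.0
t: 23.78
eef_pos: [0.4354, 0.1278, 0.2154]
tcp_rot: [2.215, 2.22, 0.012]
force: [-0.4, 0.0, -0.6]
finger_gap: 0.0942
gripper_force: 0.0
t: 24.4
eef_pos: [0.4575, -0.1246, 0.2111]
tcp_rot: [2.221, 2.221, 0.001]
force: [0.7, 0.6, -0.1]
finger_gap: 0.0938
gripper_force: 0.0
t: 25.02
eef_pos: [0.4825, -0.3746, 0.2108]
tcp_rot: [-2.222, -2.221, -0.0]
force: [0.3, -0.6, 0.3]
finger_gap: 0.0941
gripper_force: 0.0
t: 25.65
eef_pos: [0.4848, -0.4265, 0.2112]
tcp_rot: [-2.219, -2.223, -0.0]
force: [-0.0, 0.7, -0.8]
finger_gap: 0.094
gripper_force: 0.0
scene blue 314 256 327 [array([0.624, 0.221]), array([0.643, 0.226]), array([0.656, 0.23 ])]
scene blue 320 204 380 [array([0.437, 0.148]), array([0.462, 0.155]), array([0.478, 0.16 ])]
scene blue 324 192 228 [array([0.385, 0.136]), array([0.412, 0.144]), array([0.429, 0.149])]
scene turq 346 178 415 [array([0.29 , 0.181]), array([0.32 , 0.187]), array([0.339, 0.191])]
scene turq 159 133 126 [array([ 0.469, -0.536]), array([ 0.493, -0.508]), array([ 0.509, -0.49 ])]
side blue 356 265 340 [array([ 0.529, -0.397]), array([ 0.485, -0.426]), array([ 0.457, -0.444])]
side blue 186 179 428 [array([0.429, 0.141]), array([0.392, 0.074]), array([0.369, 0.031])]
side blue 183 154 274 [array([0.5  , 0.278]), array([0.459, 0.202]), array([0.432, 0.152])]
side blue 226 150 222 [array([0.624, 0.22 ]), array([0.574, 0.148]), array([0.541, 0.101])]
side turq 391 299 812 [array([ 0.507, -0.503]), array([ 0.465, -0.524]), array([ 0.438, -0.538])]
side turq 136 189 540 [array([0.29, 0.18]), array([0.263, 0.11 ]), array([0.246, 0.066])]
wrist blue 256 179 994 [array([ 0.484, -0.438]), array([ 0.484, -0.428]), array([ 0.484, -0.421])]
wrist turq 256 233 566 [array([ 0.483, -0.514]), array([ 0.483, -0.494]), array([ 0.483, -0.482])]
```

View pics/scene5.png

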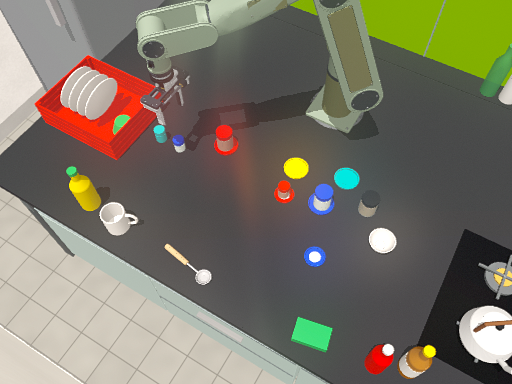

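View pics/wrist5.png

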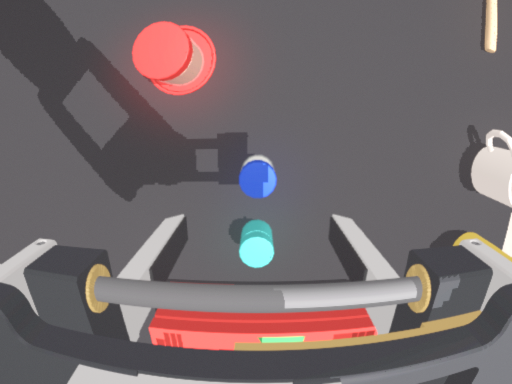

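The three placed jars stand in their saucers: scene (225,140), (284,190) and (322,198). The wrist view shows the blue small jar at (257,178) and the turquoise one at (257,243), clear of the fingers. Next is the blue small jar.

```bash
python3 -m handwheel '[[[-0.1,0,5,0,0,0,9.4],[0,0,5,0,0,0,9.4],[0,0,4.5,0,0,0,9.4],[0,0,2.5,0,0,0,9.4],[0,0,1,0,0,0,9.4]]]' 15
python3 -m handwheel '[[[0,0,0,0,0,0,6],[0,0,0,0,0,0,3.5],[0,0,0,0,0,0,3.5],[0,0,0,0,0,0,3.5],[0,0,0,0,0,0,3.5]]]' 15
python3 -m handwheel '[[[0,0,0,0,0,0,3.5],[0,0,0,0,0,0,3.5],[0,0,0,0,0,0,3.5],[0,0,0,0,0,0,3.5],[0,0,0,0,0,0,3.5]]]' 15
```

```text
t: 26.42
eef_pos: [0.4836, -0.4276, 0.0289]
tcp_rot: [-2.218, -2.219, -0.0]
force: [0.9, 0.3, -0.5]
finger_gap: 0.0939
gripper_force: 0.0
t: 27.05
eef_pos: [0.4846, -0.4292, 0.0314]
tcp_rot: [2.221, 2.221, -0.0]
force: [-1.3, 0.6, 0.2]
finger_gap: 0.0475
gripper_force: 0.0
t: 27.68
eef_pos: [0.4845, -0.4291, 0.0311]
tcp_rot: [2.221, 2.221, -0.0]
force: [-1.1, 0.4, 2.8]
finger_gap: 0.0418
gripper_force: 15.0
```

```bash
python3 -m handwheel '[[[0,0,-1,0,0,0,3.5],[0,0,-3,0,0,0,3.5],[0,0,-5,0,0,0,3.5],[0,0,-5,0,0,0,3.5],[2.6,0.5,0,0,0,0,3.5]]]' 15
python3 -m handwheel '[[[4.6,1,0,0,0,0,3.5],[4.6,1,0,0,0,0,3.5],[4.6,1,0,0,0,0,3.5],[4.6,1,0,0,0,0,3.5],[4.6,1,0,0,0,0,3.5]]]'
python3 -m handwheel '[[[4.6,1,0,0,0,0,3.5],[4.6,1,0,0,0,0,3.5],[4.6,1,0,0,0,0,3.5],[4.6,1,0,0,0,0,3.5],[4.6,1,0,0,0,0,3.5]]]'
python3 -m handwheel '[[[4.6,1,0,0,0,0,3.5],[4.6,1,0,0,0,0,3.5],[4.6,1,0,0,0,0,3.5],[2.6,0.5,0,0,0,0,3.5],[0,0,0,0,0,0,3.5]]]'
python3 -m handwheel '[[[0,0,0,0,0,0,3.5],[0,0,0,0,0,0,3.5],[0,0,0,0,0,0,3.5],[0,0,0,0,0,0,3.5],[0,0,0,0,0,0,3.5]]]'
```

```text
t: 28.3
eef_pos: [0.492, -0.4068, 0.1773]
tcp_rot: [2.215, 2.21, -0.001]
force: [1.1, 0.6, -1.1]
finger_gap: 0.0418
gripper_force: 15.0
t: 28.92
eef_pos: [0.5381, -0.1697, 0.1688]
tcp_rot: [-2.218, -2.219, 0.001]
force: [0.8, -0.0, -1.1]
finger_gap: 0.0421
gripper_force: 15.0
t: 29.55
eef_pos: [0.5876, 0.0596, 0.1687]
tcp_rot: [-2.219, -2.22, 0.004]
force: [0.4, -1.1, -1.8]
finger_gap: 0.0416
gripper_force: 15.0
t: 30.18
eef_pos: [0.6223, 0.2235, 0.1685]
tcp_rot: [-2.215, -2.224, 0.005]
force: [0.4, -0.6, -1.0]
finger_gap: 0.0417
gripper_force: 15.0
t: 30.8
eef_pos: [0.6246, 0.2206, 0.1711]
tcp_rot: [2.222, 2.221, 0.0]
force: [0.1, -0.5, -0.1]
finger_gap: 0.0416
gripper_force: 15.0
```

Contact should come at about 0.035.

```bash
python3 -m handwheel '[[[0,0,3,0,0,0,3.5],[0,0,5,0,0,0,3.5],[0,0,3.5,0,0,0,3.5],[0,0,1.3,0,0,0,3.5],[0,0,0.4,0,0,0,3.5]]]'
python3 -m handwheel '[[[0,0,0.1,0,0,0,3.5],[0,0,0.1,0,0,0,3.5],[0,0,0.1,0,0,0,3.5],[0,0,0,0,0,0,3.5],[0,0,0,0,0,0,3.5]]]'
python3 -m handwheel '[[[0,0,0.1,0,0,0,3.5],[0,0,0.05,0,0,0,3.5],[0,0,0,0,0,0,3.5],[0,0,0,0,0,0,3.5],[0,0,0,0,0,0,3.5]]]'
```

```text
t: 31.42
eef_pos: [0.6246, 0.221, 0.0388]
tcp_rot: [-2.221, -2.221, 0.0]
force: [0.1, -0.5, -0.5]
finger_gap: 0.0419
gripper_force: 15.0
t: 32.05
eef_pos: [0.6246, 0.221, 0.0361]
tcp_rot: [2.221, 2.221, 0.0]
force: [0.0, 0.0, -1.0]
finger_gap: 0.0417
gripper_force: 15.0
t: 32.67
eef_pos: [0.6247, 0.221, 0.0351]
tcp_rot: [2.221, 2.221, 0.0]
force: [-3.3, -0.3, 6.3]
finger_gap: 0.0418
gripper_force: 15.0
```

```bash
python3 -m handwheel '[[[0,0,-0.1,0,0,0,3.5],[0,0,0,0,0,0,5],[0,0,0,0,0,0,7],[0,0,0,0,0,0,8],[0,0,0,0,0,0,9.4]]]'
python3 -m handwheel '[[[0,0,-2,0,0,0,9.4],[0,0,-5,0,0,0,9.4],[0,0,-5,0,0,0,9.4],[0,0,-5,0,0,0,9.4],[0,0,0,0,0,0,9.4]]]'
python3 -m handwheel '[[[-5,0,0,0,0,0,9.4],[-5,0,0,0,0,0,9.4],[-5,0,0,0,0,0,9.4],[0,0,0,0,0,0,9.4],[0,0,0,0,0,0,9.4]]]'
python3 - <<'E'
from h import *
for n in('scene','side'):
    c=get_calibration(n);im=read_camera(n);cv2.imwrite(f'pics/{n}6.png',im[:,:,::-1])
    for col in('red','blue','turq'):
        for u,v,a in blobs(im,col):
            if a<1500: print(n,col,round(u),round(v),round(a),[cast(c,u,v,z).round(3) for z in(.005,.054,.079)])
im=np.hstack([cv2.resize(cv2.imread('pics/scene6.png')[110:270,190:400],(400,305)),cv2.resize(cv2.imread('pics/side6.png')[110:300,90:340],(400,305))])
cv2.imwrite('pics/m6.png',im)
c=get_calibration('scene');print('black',cast(c,369,196,.083))
E
```

```text
t: 33.3
eef_pos: [0.6245, 0.221, 0.0353]
tcp_rot: [-2.221, -2.221, 0.0]
force: [0.5, 0.3, -1.0]
finger_gap: 0.0764
gripper_force: 0.0
t: 33.92
eef_pos: [0.6286, 0.222, 0.2142]
tcp_rot: [2.216, 2.216, 0.019]
force: [0.2, -0.8, -0.3]
finger_gap: 0.094
gripper_force: 0.0
t: 34.55
eef_pos: [0.6241, 0.0713, 0.2052]
tcp_rot: [-2.221, -2.22, 0.0]
force: [0.6, -0.1, 0.2]
finger_gap: 0.0938
gripper_force: 0.0
scene red 378 359 548 [array([0.823, 0.536]), array([0.838, 0.532]), array([0.845, 0.529])]
scene red 289 197 72 [array([0.466, 0.036]), array([0.492, 0.048]), array([0.506, 0.054])]
scene red 225 147 232 [array([ 0.397, -0.279]), array([ 0.426, -0.256]), array([ 0.44 , -0.245])]
scene red 223 132 171 [array([ 0.339, -0.324]), array([ 0.369, -0.3  ]), array([ 0.385, -0.288])]
scene blue 315 255 361 [array([0.621, 0.22 ]), array([0.642, 0.226]), array([0.653, 0.229])]
scene blue 321 200 602 [array([0.417, 0.143]), array([0.445, 0.151]), array([0.46 , 0.156])]
scene turq 346 178 420 [array([0.291, 0.181]), array([0.323, 0.188]), array([0.339, 0.192])]
scene turq 159 133 126 [array([ 0.469,
[... 513 characters left out ...]
array([ 0.442, -0.02 ])]
side red 224 92 474 [array([0.936, 0.67 ]), array([0.857, 0.556]), array([0.817, 0.498])]
side blue 186 179 432 [array([0.429, 0.141]), array([0.389, 0.068]), array([0.369, 0.031])]
side blue 183 154 270 [array([0.5  , 0.278]), array([0.455, 0.195]), array([0.432, 0.152])]
side blue 226 150 200 [array([0.622, 0.217]), array([0.567, 0.138]), array([0.539, 0.098])]
side blue 225 135 107 [array([0.687, 0.313]), array([0.627, 0.227]), array([0.596, 0.183])]
side turq 391 299 814 [array([ 0.507, -0.503]), array([ 0.461, -0.526]), array([ 0.438, -0.538])]
side turq 136 189 544 [array([0.29, 0.18]), array([0.261, 0.104]), array([0.246, 0.065])]
black [0.36766131 0.2894253 ]
```

View pics/m6.png

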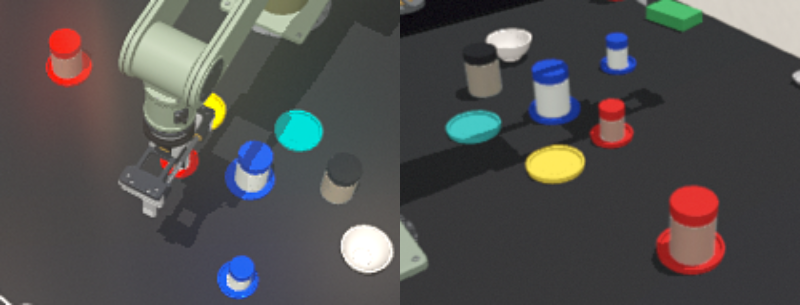

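All four jars stand in their matching saucers in the side view: (692,230), (611,122), (552,92) and (617,53). The black jar and the bowl haven't moved and the gripper is clear, so I'm handing in.

```bash
python3 -m handwheel '[[[0,0,0,0,0,0,9.4],[0,0,0,0,0,0,9.4],[0,0,0,0,0,0,9.4],[0,0,0,0,0,0,9.4],[0,0,0,0,0,0,9.4]]]' >/dev/null; python3 -c "from plant import *; print(hand_in())"
```

```text
the job is handed in; nothing more can be done
None
```

All four jars were set down upright in the saucers matching their colour and size, the black jar and white bowl were left alone, and the job was handed in at about 35 s; no verdict came back.

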